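# Press the spare control card into the sprung edge clip

## Robot

A 6-joint arm with a two-finger parallel gripper is mounted at the origin on a cart in front of the work surface, level with it; the furniture and walls round the work are solid. World frame = base frame: x ahead of the robot, y to its left, z up, the work surface at z = 0. Lengths are in m, angles in rad, forces in N, time in s.
With the tool pointing down it reaches from about 0.3 to 0.825 m from the base axis. Payload 5.4 kg.
Tool frame: the origin (TCP) lies between the finger pads; the fingertips stand r.tip_extent ahead of it and the grasp point (between the pads) is the TCP (r.tip_extent is the distance from the TCP to the fingertips, in m); y points along the fingers, x is the direction in which the jaws open and shut, and the axes are right-handed (so a half turn about y gives the same grasp; the last joint's range is limited). The gripper opens to 92 mm and grips with 3 to 60 N. Pads are 20 mm wide; open, the fingers measure 128 mm over their backs; the gripper's body (75 mm by 189 mm) begins 69 mm behind the grasp point.
Start: joints at [-1.449, 0.158, 1.597, -0, 1.386, -0.21], TCP at [0.187, -0.544, 0.201] pointing down, gripper open.
Joint ranges: [-2.91, 2.91], [-0.94, 2.29], [0.18, 2.7], [-1.29, 4.43], [0.17, 2.64], [-3, 3]. Speed limits (rad/s): [2.57, 2.57, 3.14, 3.14, 3.14, 3.14].

## Interface

Orientations are given as a 3x3 rotation matrix whose columns are the frame's x, y, z axes.
In Python, from bench import r gives the robot as it stands.
- The arm moves only by the shell command python3 -m creep 'ROWS' [FORCE]. ROWS is JSON, a list of rows, each a list of 7 numbers: the shift along the tool's x, y, z in mm, then the turn, a rotation vector about the tool's x, y, z in rad, then the opening, from 0 (shut) to 1 (fully open). In form: [[dx, dy, dz, wx, wy, wz, fingers], ...]. A call has 1 to 20 rows; each row is the pose to reach, as a shift and turn from the pose commanded when the call began, along the tool's axes at that moment; what a row does not reach only later rows make up. A row lasts 1/8 s, in which the tool goes at most 62.5 mm and 10.7 degrees, less where a joint would pass 70% of its speed; a pose out of reach is approached as far as the arm can. A call with a gripper value outside its range is refused whole. The fingers move at their own pace and stop on an object; FORCE is the grip in N (left out, the last holds). Time passes only in rows, so rows that repeat a pose let the fingers close. It gives the time, the measured TCP pose, the force and the opening at its end, in the units of the state.
- r.get_obs(): the state, without advancing time (a new reading comes with each control period).
- r.grab_frame(name): name is "side" or "top" or "wrist"; returns a dict with "pixels" (384x512x3 uint8, red, green, blue), "camera_matrix" (3x3 intrinsics, pixels), "distortion" ([k1, k2, p1, p2, k3] as OpenCV has them; the pictures are not rectified), "extrinsics" (4x4, takes a point from world to camera coordinates). Camera axes: x right, y down, z forward; pixel columns grow to the right and rows downward; lengths in m; the calibration is good to about 2 mm. A picture is of the moment at which its call begins. There is no depth.
- r.sign_off(): hands the job in, once; it reports no verdict.
The state is a dict: "t": time; "joints": joint angles; "qvel": joint speeds; "effort": joint torques, N m; "tool_pos": TCP position; "eef_rot": TCP orientation; "force": force on the tool from outside, world axes, zero at the start; "torque": the same for the moment, N m; "finger_gap": finger opening in m.
Only numpy, scipy, OpenCV 4.12 (cv2) and the standard library are available. Lean on these libraries where they do the work, as an engineer would, in place of code of your own. Each camera call takes 0.05 s, during which the arm holds its last target. There are 200 camera calls.

## Task

Take the green control card with the red grip bar out of the card rack and press its bottom edge straight down between the orange jaws of the sprung edge clip, until it sits fully home on the bed, upright and centred. Either face may look forward. Leave the blue card with the yellow grip bar in the rack.

Things in the scene. Friction and masses are not known exactly. Their poses are not given: they have to be found in the camera images.
- green_card_grip (a point): Centre of the red grip bar (12 mm thick along x, 46 wide along y, 28 high) on the green circuit card, an upright plate 4 mm thick (x), 70 wide (y), 70 high, 80 g. The point lies 74 mm above the card's bottom edge. Grip the bar across its 12 mm. The card stands loose in one of two in-line slots (either one) of a fixed grey rack, slots 6 mm wide, 16 mm deep, 100 mm apart along y: lift straight up.
- blue_card_grip (a point): Centre of the yellow grip bar of a blue card of the same shape and size, standing in the other slot of the rack. To be left alone there.
- clip_seat (a point): Centre of the clip's black bed, 12 mm above the bench, where the card's bottom edge ends up. z up; y along the jaws (52 mm long, card's width lies along it); x across. Two orange jaws 1 mm apart, each sliding out up to 8 mm against a spring; straight faces 3 to 24 mm above the bed, flared lips above, to 42 mm, mouth 21 mm wide. Pushing the card in takes about 10 N; the jaws then hold it upright.

How it is judged:
By the outcome, as a careful person would: the job done as asked, in the order asked, and still so for the second after the job is handed in, with the robot touching nothing.
It also fails if it takes over 37 s, if anything falls off the work surface, if the arm or the gripper's body presses on something with over 40 N, if the wrist force passes 120 N, or if a joint passes its speed limit or range.

## Working session

There is one attempt and no reset: what is moved stays moved. The work goes in short steps, Python scripts to look and compute and a shell command to move; the robot and the scene stay as the last step left them, time stands still between calls to the robot, and variables do not carry over. Pictures are saved under pics/ and viewed, about 8 in all and at most 12, crops included, and the job is handed in when it is done.

```bash
mkdir -p pics
python3 - <<'E'
from bench import r
import cv2,json,numpy as np
o=r.get_obs();print({k:np.round(v,3).tolist() for k,v in o.items()},r.tip_extent)
for n in("side","top"):
    f=r.grab_frame(n);cv2.imwrite(f"pics/{n}0.png",f["pixels"][...,::-1])
    print(n,np.round(f["extrinsics"],3).tolist())
E
```

```text
{'t': 0.0, 'joints': [-1.449, 0.159, 1.598, -0.0, 1.386, -0.21], 'qvel': [0.0, -0.001, -0.001, 0.002, 0.001, 0.0], 'effort': [-0.0, -38.557, -32.211, 0.07, 0.038, -0.0], 'tool_pos': [0.187, -0.543, 0.2], 'eef_rot': [[0.326, -0.0, 0.945], [-0.945, 0.002, 0.326], [-0.002, -1.0, 0.0]], 'force': [0.825, -0.636, -0.073], 'torque': [-0.017, 0.046, 0.042], 'finger_gap': 0.092} 0.019
side [[0.932, -0.362, -0.022, -0.442], [-0.171, -0.385, -0.907, 0.18], [0.32, 0.849, -0.421, 0.646], [0.0, 0.0, 0.0, 1.0]]
top [[-0.162, -0.987, -0.003, 0.171], [-0.965, 0.159, -0.207, 0.496], [0.205, -0.03, -0.978, 0.818], [0.0, 0.0, 0.0, 1.0]]
```

View pics/side0.png

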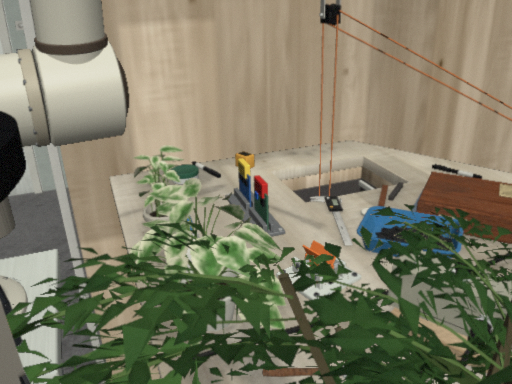

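View pics/top0.png

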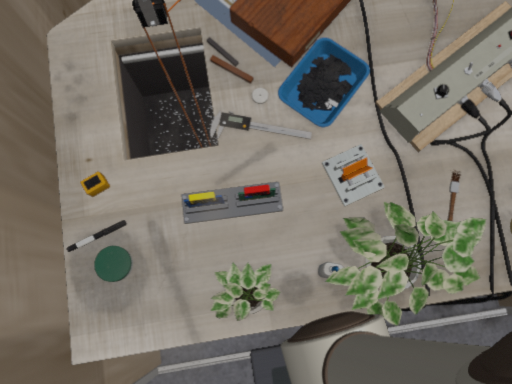

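The top view shows the red bar near (257,189), the yellow bar near (202,198) and the clip's orange jaws near (355,170). The side view shows red at (262,187) and the clip at (320,252). Next I'll enlarge these.

Run:
```python
import cv2,numpy as np
t=cv2.imread("pics/top0.png");s=cv2.imread("pics/side0.png")
a=cv2.resize(t[135:215,175:295],None,fx=6,fy=6,interpolation=2)[:300]
z=lambda im,x,y,w,h,f:cv2.resize(im[y:y+h,x:x+w],None,fx=f,fy=f,interpolation=2)
A=z(t,175,165,120,65,4);B=z(t,315,140,75,70,4)
C=z(s,225,140,70,110,4)[:280+160];D=z(s,275,230,100,75,4)
c=np.zeros((600,800,3),np.uint8)
c[:260,:480]=A;c[:280,500:800]=B;c[280:580,0:400]=D
c[290:290+300,420:420+210]=cv2.resize(C,(210,330))[:300]
cv2.imwrite("pics/crop1.png",c)
```

```text
(no output)
```

View pics/crop1.png

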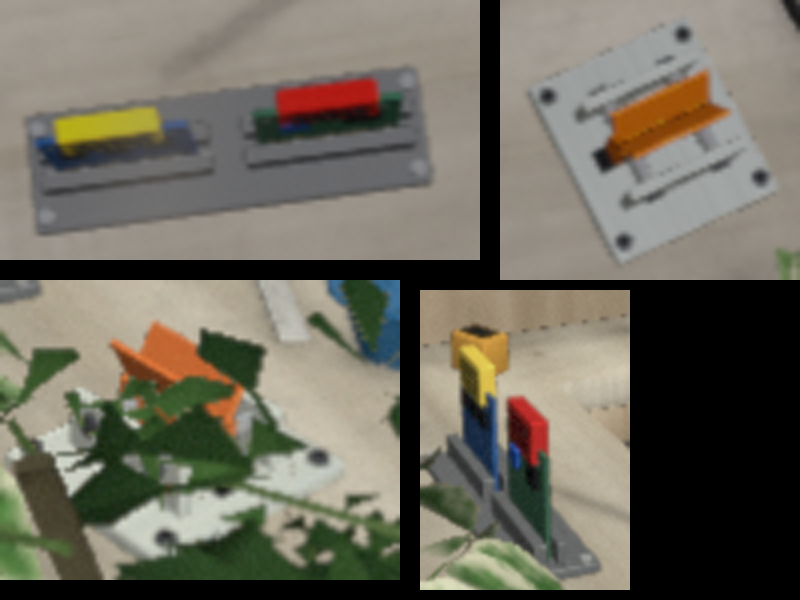

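```bash
cat > h.py <<'E'
import numpy as np,cv2
from scipy.optimize import least_squares
def ray(f,px):
    p=cv2.undistortPoints(np.array([[px]],float),f["camera_matrix"],np.array(f["distortion"]))[0,0]
    E=np.array(f["extrinsics"]);R=E[:3,:3]
    d=R.T@np.array([p[0],p[1],1]);return -R.T@E[:3,3],d/np.linalg.norm(d)
def atz(f,px,z):
    c,d=ray(f,px);return c+d*(z-c[2])/d[2]
def proj(f,P):
    E=np.array(f["extrinsics"])
    return cv2.projectPoints(np.atleast_2d(P).astype(float),cv2.Rodrigues(E[:3,:3])[0],E[:3,3],f["camera_matrix"],np.array(f["distortion"]))[0][:,0]
E
python3 - <<'E'
from bench import r
from h import *
t=r.grab_frame("top");s=r.grab_frame("side")
for f in(t,s):print(ray(f,(256,192))[0].round(3))
A=lambda u,v:(175+u/4,165+v/4)
B=lambda u,v:(315+(u-500)/4,140+v/4)
R=np.array([atz(t,A(*p),.008) for p in[(38,128),(407,78),(420,168),(45,216)]])
C=np.array([atz(t,B(*p),.008) for p in[(548,97),(683,34),(760,178),(623,241)]])
for n,M in(("rack",R),("clip",C)):
    print(n,M.round(4).tolist(),M.mean(0).round(4));
    for i,j in((0,1),(3,2),(1,2),(0,3)):
        d=M[j]-M[i];print(np.linalg.norm(d).round(4),np.degrees(np.arctan2(d[1],d[0])).round(1))
# top edges of bar at guessed heights
e=R[1]-R[0]+R[2]-R[3];e/=np.linalg.norm(e);n=np.array([e[1],-e[0],0]);
n*=-np.sign(n@ray(s,(261,187))[1]);print("e",e,"n toward side cam",n)
def res(c):
    return np.r_[(proj(t,c+[0,0,.014])-A(328,99)).ravel(),(proj(s,c+.006*n)-(261,187.3)).ravel()]
q=least_squares(res,[.5,-.1,.09]);print("red",q.x.round(4),q.fun.round(2))
for k in ((600,160),(580,115),):print(k,atz(t,B(*k),.02).round(4))
# jaw lip top corners at z=.054
for k in((612,115),(710,70),(727,115),(607,157)):print("jaw",k,atz(t,B(*k),.054).round(4))
E
```

```text
[0.339 0.114 0.904]
[ 0.237 -0.639  0.426]
rack [[0.5491, 0.2322, 0.008], [0.5444, 0.0482, 0.008], [0.4986, 0.0496, 0.008], [0.5049, 0.2345, 0.008]] [0.5242 0.1411 0.008 ]
0.1841 -91.4
0.185 -92.0
0.0458 178.2
0.0442 177.0
clip [[0.5691, -0.0581, 0.008], [0.5903, -0.1314, 0.008], [0.5111, -0.1536, 0.008], [0.4909, -0.0804, 0.008]] [ 0.5404 -0.1059  0.008 ]
0.0763 -73.8
0.0759 -74.6
0.0823 -164.4
0.0813 -164.1
e [-0.02962674 -0.99956103  0.        ] n toward side cam [-0.99956103  0.02962674  0.        ]
red [0.5245 0.0901 0.0805] [ 0.21 -2.05 -2.04  0.56]
(600, 160) [ 0.5304 -0.0748  0.02  ]
(580, 115) [ 0.5544 -0.0696  0.02  ]
jaw (612, 115) [ 0.5437 -0.0775  0.054 ]
jaw (710, 70) [ 0.5578 -0.1278  0.054 ]
jaw (727, 115) [ 0.5348 -0.1311  0.054 ]
jaw (607, 157) [ 0.5239 -0.0711  0.054 ]
```

Run:
```python
from bench import r
from h import *
t=r.grab_frame("top");s=r.grab_frame("side");w=r.grab_frame("wrist")
cv2.imwrite("pics/w0.png",w["pixels"][...,::-1])
print(ray(w,(256,192)))
def tri(a,b):
    c1,d1=ray(t,a);c2,d2=ray(s,b)
    k=np.linalg.lstsq(np.c_[d1,-d2],c2-c1,rcond=None)[0]
    p,q=c1+k[0]*d1,c2+k[1]*d2;return ((p+q)/2).round(3),np.linalg.norm(p-q).round(3)
print("pulley",tri((150,12),(330,13)))
print("cord ends",tri((195,125),(320,195)),tri((213,132),(333,195)))
print("small plant",tri((245,275),(160,170)))
print("varieg",tri((400,230),(210,240)))
# limits of varieg. leaf heights: project column at plant into side
for P in((.40,-.18),(.36,-.22),(.42,-.13)):
    print(P,[proj(s,np.array([*P,z]))[0].round().tolist() for z in(0,.1,.2,.3)])
```

```text
(array([ 0.25934333, -0.51830773,  0.38527182]), array([-0.246824  , -0.09722793, -0.96417044]))
pulley (array([0.712, 0.196, 0.372]), np.float64(0.004))
cord ends (array([ 0.704,  0.193, -0.012]), np.float64(0.002)) (array([0.694, 0.152, 0.002]), np.float64(0.036))
small plant (array([0.362, 0.136, 0.127]), np.float64(0.025))
varieg (array([ 0.385, -0.131,  0.125]), np.float64(0.042))
(0.4, -0.18) [[252.0, 331.0], [250.0, 269.0], [248.0, 196.0], [245.0, 112.0]]
(0.36, -0.22) [[234.0, 359.0], [230.0, 295.0], [226.0, 218.0], [221.0, 126.0]]
(0.42, -0.13) [[253.0, 306.0], [251.0, 247.0], [249.0, 179.0], [247.0, 100.0]]
```

View pics/w0.png

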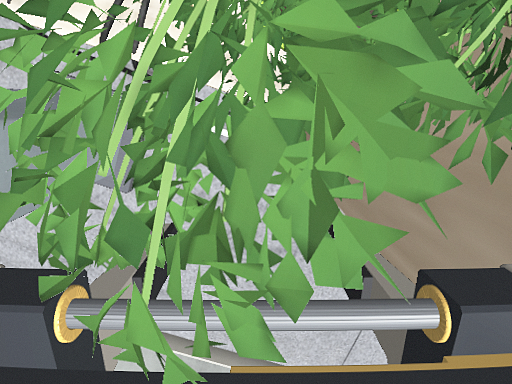

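The wrist view is full of dark leaves just ahead of the tool. I'll rise straight up first, then cross high.

```bash
python3 -m creep '[[0,-60,0,0,0,0,1],[0,-120,0,0,0,0,1],[0,-180,0,0,0,0,1],[0,-220,0,0,0,0,1],[-41,-220,44,0,-0.1,0,1],[-81,-220,87,0,-0.2,0,1],[-122,-220,131,0,-0.3,0,1],[-163,-220,175,0,-0.4,0,1],[-203,-220,219,0,-0.5,0,1],[-244,-220,262,0,-0.6,0,1],[-285,-220,306,0,-0.7,0,1],[-325,-220,350,0,-0.8,0,1],[-366,-220,394,0,-0.9,0,1],[-407,-220,437,0,-1.0,0,1],[-447,-220,481,0,-1.1,0,1],[-488,-220,525,0,-1.21,0,1],[-488,-165,525,0,-1.21,0,1],[-488,-130,525,0,-1.21,0,1],[-488,-130,525,0,-1.21,0,1]]'
python3 - <<'E'
from bench import r
from h import *
o=r.get_obs();print(o["tool_pos"],o["eef_rot"])
w=r.grab_frame("wrist");cv2.imwrite("pics/w1.png",w["pixels"][...,::-1])
c=np.array([.5245,.0901,.0805]);print(proj(w,np.array([c,c+[.006,.023,.014],c+[-.006,-.023,.014]])))
E
```

```text
t: 2.72
tool_pos: [0.523, 0.089, 0.328]
eef_rot: [[1.0, -0.007, 0.029], [-0.029, 0.0, 1.0], [-0.007, -1.0, 0.0]]
force: [-0.5, 0.3, 0.2]
finger_gap: 0.092
[0.52300592 0.08902019 0.32801053] [[ 9.99567604e-01 -6.55258748e-03  2.86647718e-02]
 [-2.86630327e-02  3.59184323e-04  9.99589066e-01]
 [-6.56019074e-03 -9.99978467e-01  1.71211984e-04]]
[[253.77475874 163.80497799]
 [257.59455867 149.27529593]
 [250.06429049 181.2662252 ]]
```

View pics/w1.png

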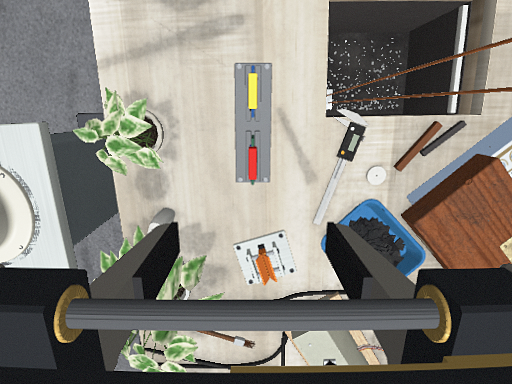

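The wrist view shows the red bar at about (253,163), as predicted, and the clip at about (264,262). An enlarged crop will refine both.

Run:
```python
import cv2,numpy as np
t=cv2.imread("pics/w1.png")
z=lambda x,y,w,h,f:cv2.resize(t[y:y+h,x:x+w],None,fx=f,fy=f,interpolation=2)
cv2.imwrite("pics/crop2.png",np.hstack([z(225,120,55,75,8)[:480,:360],z(228,225,75,65,6)[:,:440] if 0 else cv2.copyMakeBorder(z(230,226,72,64,6),0,216-120,0,0,0)[:480]]) if 0 else cv2.copyMakeBorder(z(228,226,74,64,8),0,0,0,0,0))
cv2.imwrite("pics/crop3.png",z(228,120,50,70,8))
```

```text
(no output)
```

View pics/crop2.png

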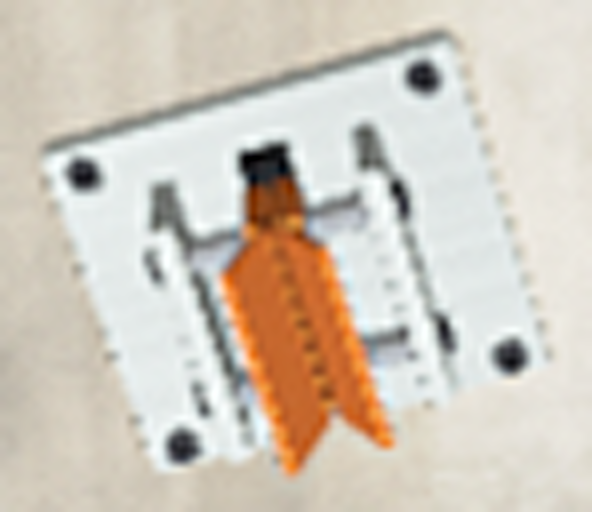

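View pics/crop3.png

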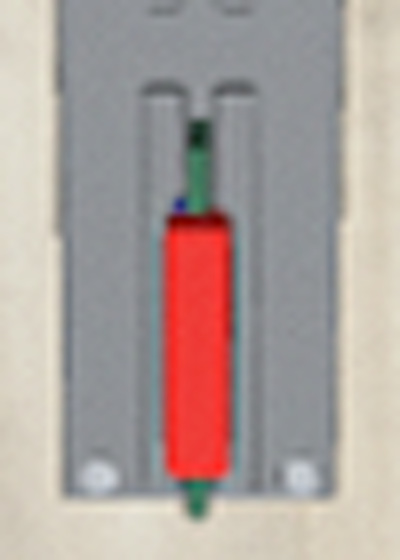

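Run:
```python
from bench import r
from h import *
w=r.grab_frame("wrist")
B=lambda u,v:(228+(u-4+.5)/8,226+(v-4+.5)/8)
P=lambda L,z:np.array([atz(w,B(*k),z) for k in L])
J=P([(225,275),(325,247),(392,443),(292,472)],.054);S=P([(83,174),(423,77),(510,355),(182,447)],.008)
for n,M in(("jaw",J),("screws",S)):
    print(n,M.mean(0).round(4))
    for i,j in((0,1),(3,2),(1,2),(0,3)):
        d=M[j]-M[i];print(np.linalg.norm(d).round(4),np.degrees(np.arctan2(d[1],d[0])).round(1))
A=lambda u,v:(228+(u-3.5)/8,120+(v-3.5)/8)
for L in([(165,227),(230,227),(230,478),(165,478)],):
    M=np.array([atz(w,A(*k),.0945) for k in L]);print("red",M.mean(0).round(4),(M[3]-M[0]).round(4),(M[1]-M[0]).round(4))
o=r.get_obs();R=o["eef_rot"]
for T in([.5245,.0905,.0805],[*J.mean(0)[:2],.3]):print(T,(R.T@(np.array(T)-o["tool_pos"])*1000).round(1))
```

```text
jaw [ 0.5435 -0.1048  0.054 ]
0.0226 15.7
0.0233 16.7
0.0506 -73.7
0.0511 -74.5
screws [ 0.5433 -0.1064  0.008 ]
0.0829 15.7
0.0829 16.0
0.0761 -74.1
0.0766 -74.1
red [0.5247 0.0918 0.0945] [-0.0015 -0.0456  0.    ] [ 0.0115 -0.0003  0.    ]
[0.5245, 0.0905, 0.0805] [ -1.  252.1   1.8]
[np.float64(0.5435066208538956), np.float64(-0.1047675199500179), 0.3] [  24.    32.6 -192.8]
```

```bash
python3 -m creep '[[-1,60,2,0,0,0,1],[-1,120,2,0,0,0,1],[-1,165,2,0,0,0,1],[-1,180,2,0,0,0,1],[-1,180,2,0,0,0,1],[-1,180,2,0,0,0,1]]'
python3 - <<'E'
from bench import r
o=r.get_obs();R=o["eef_rot"];print(R.round(4).tolist(),o["tool_pos"].round(4),(R.T@([.5247,.0912,.0825]-o["tool_pos"])*1000).round(1))
E
```

```text
t: 3.58
tool_pos: [0.5259, 0.0906, 0.1542]
eef_rot: [[1.0, 0.005, 0.029], [-0.029, -0.0, 1.0], [0.005, -1.0, -0.0]]
force: [0.5, -1.2, 0.4]
finger_gap: 0.0917
[[0.9996, 0.0051, 0.0291], [-0.0291, -0.0003, 0.9996], [0.0051, -1.0, -0.0001]] [0.5259 0.0906 0.1542] [-1.6 71.7  0.5]
```

```bash
python3 -m creep '[[-1.5,40,0.5,0,0,0,1],[-1.5,60,0.5,0,0,0,1],[-1.5,72,0.5,0,0,0,1],[-1.5,72,0.5,0,0,0,1],[-1.5,72,0.5,0,0,0,0],[-1.5,72,0.5,0,0,0,0],[-1.5,72,0.5,0,0,0,0],[-1.5,72,0.5,0,0,0,0],[-1.5,72,0.5,0,0,0,0],[-1.5,72,0.5,0,0,0,0],[-1.5,72,0.5,0,0,0,0],[-1.5,72,0.5,0,0,0,0]]' 40
python3 - <<'E'
from bench import r
o=r.get_obs();R=o["eef_rot"];print(R.round(4).tolist(),o["tool_pos"].round(4),o["finger_gap"])
E
```

```text
t: 5.08
tool_pos: [0.5222, 0.0913, 0.0791]
eef_rot: [[1.0, -0.0, 0.029], [-0.029, 0.0, 1.0], [-0.0, -1.0, 0.0]]
force: [-0.4, 0.5, -0.5]
finger_gap: 0.0142
[[0.9996, -0.0001, 0.029], [-0.029, 0.0, 0.9996], [-0.0001, -1.0, 0.0]] [0.5222 0.0913 0.0791] 0.014225811393408257
```

```bash
python3 -m creep '[[0,0,0,0,0,0,0],[0,0,0,0,0,0,0],[0,0,0,0,0,0,0]]' 40;  python3 -m creep '[[0,-5,0,0,0,0,0],[0,-12,0,0,0,0,0],[0,-20,0,0,0,0,0],[0,-40,0,0,0,0,0],[0,-70,0,0,0,0,0],[0,-100,0,0,0,0,0],[0,-120,0,0,0,0,0],[0,-120,0,0,0,0,0],[0,-120,0,0,0,0,0]]'
python3 - <<'E'
from bench import r
from h import *
o=r.get_obs();R=o["eef_rot"];print(R.round(4).tolist(),o["tool_pos"].round(4),o["finger_gap"])
s=r.grab_frame("side");w=r.grab_frame("wrist")
cv2.imwrite("pics/lift.png",np.hstack([cv2.resize(s["pixels"][100:260,160:320],(480,480)),cv2.resize(w["pixels"][180:384,160:320],(320,408))[:408] if 0 else cv2.copyMakeBorder(cv2.resize(w["pixels"][150:384,160:340],(320,416)),0,64,0,0,0)])[...,::-1])
T=[.5433,-.1055,o["tool_pos"][2]];print((R.T@(T-o["tool_pos"])*1000).round(1), np.degrees(np.arctan2(R[1,0],R[0,0])))
E
```

```text
t: 5.45
tool_pos: [0.5222, 0.0914, 0.0791]
eef_rot: [[1.0, -0.0, 0.029], [-0.029, 0.0, 1.0], [-0.0, -1.0, 0.0]]
force: [-0.2, -0.5, -0.0]
finger_gap: 0.0108
t: 6.58
tool_pos: [0.5217, 0.0914, 0.1983]
eef_rot: [[1.0, -0.001, 0.029], [-0.029, 0.0, 1.0], [-0.001, -1.0, 0.0]]
force: [-0.1, 1.1, -1.2]
finger_gap: 0.0106
[[0.9996, -0.0012, 0.029], [-0.029, 0.0001, 0.9996], [-0.0012, -1.0, 0.0]] [0.5217 0.0914 0.1983] 0.010552580599896683
[  27.3   -0.  -196.1] -1.664458436939481
```

View pics/lift.png

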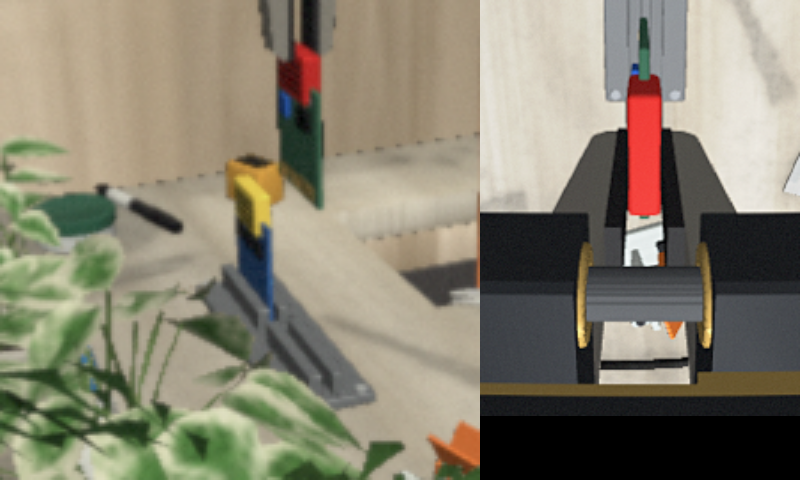

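The card is held in the fingers with the blue card still in the rack. I'll check numerically how centred the bar is in the grip (crop bar top face rows 78–213).

Run:
```python
from bench import r
from h import *
o=r.get_obs();R=o["eef_rot"];p=o["tool_pos"];w=r.grab_frame("wrist")
for h in(.0125,.0155):
  for a in(-1,1):
    q=proj(w,p+R@np.array([0,-h,.023*a]))[0];print(h,a,((q-[160,150])*[320/180,416/234]+[480,0]).round(1))
# measured centre
f=lambda u,v:((u-480)*180/320+160,v*234/416+150)
for z in(.0125,.0155):
  for v in(80,213):print(z,(R.T@(atz(w,f(645,v),p[2]+z)-p)*1000).round(1))
```

```text
0.0125 -1 [642.9 212.2]
0.0125 1 [642.9  92.5]
0.0155 -1 [642.9 216.5]
0.0155 1 [642.9  95.1]
0.0125 [  0.7 -12.5  27.4]
0.0125 [  0.8 -12.5 -23.3]
0.0155 [  0.7 -15.5  28.3]
0.0155 [  0.8 -15.5 -21.6]
```

```bash
python3 -m creep '[[6,0,-40,0,-0.06,0,0],[11,0,-80,0,-0.12,0,0],[17,0,-120,0,-0.18,0,0],[22,0,-160,0,-0.25,0,0],[27,0,-196,0,-0.307,0,0],[27,0,-196,0,-0.307,0,0],[27,30,-196,0,-0.307,0,0],[27,50,-196,0,-0.307,0,0],[27,50,-196,0,-0.307,0,0],[27,50,-196,0,-0.307,0,0]]'
python3 - <<'E'
from bench import r
from h import *
t=r.grab_frame("top");w=r.grab_frame("wrist");s=r.grab_frame("side")
o=r.get_obs();R=o["eef_rot"];p=o["tool_pos"];print(R.round(4).tolist(),p.round(4),o["finger_gap"])
print((R.T@([.5433,-.1055,p[2]]-p)*1000).round(1), np.degrees(np.arctan2(R[1,0],R[0,0])))
c=p+[0,0,.0014-.074]; 
for n,f in(("side",s),("wrist",w)):
  print(n,proj(f,np.array([c,c+R@[0,0,.035],c-R@[0,0,.035],[.5433,-.1055,.054],[.5433,-.1055,.012]])).round(1).tolist())
cv2.imwrite("pics/pre.png",np.hstack([cv2.resize(s["pixels"][170:290,250:370],(400,400),interpolation=2),cv2.resize(w["pixels"][150:384,160:340],(308,400))])[...,::-1])
E
```

```text
t: 7.98
tool_pos: [0.544, -0.1049, 0.1499]
eef_rot: [[0.961, 0.001, -0.275], [0.275, -0.0, 0.961], [0.001, -1.0, -0.0]]
force: [0.3, 0.4, -0.5]
finger_gap: 0.0109
[[0.9616, 0.0019, -0.2746], [0.2746, -0.0007, 0.9616], [0.0016, -1.0, -0.0012]] [ 0.5443 -0.1054  0.1503] 0.010715728947464724
[-1.  -0.   0.2] 15.937882095471805
side [[322.7, 234.6], [306.9, 226.1], [339.7, 243.8], [321.5, 248.3], [320.5, 271.3]]
wrist [[251.2, 198.4], [251.2, 160.0], [251.2, 234.1], [250.2, 191.3], [250.3, 181.4]]
```

View pics/pre.png

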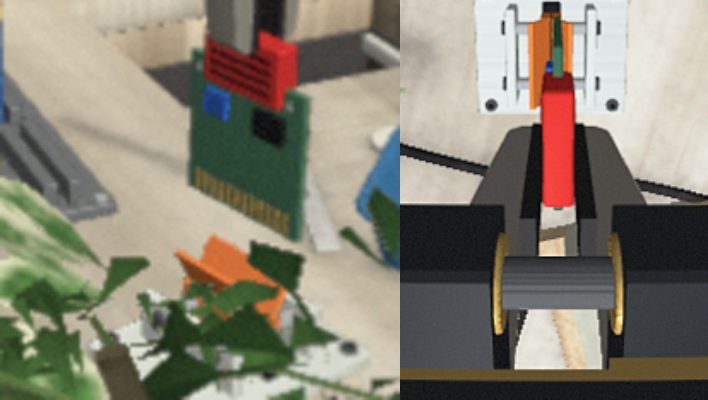

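The side view puts the card's bottom corners at (307,225.5) and (340,242), within 2 px of prediction, so the card is upright in the grip. In the wrist crop the clip screws at (490,104) and (611,104) suggest the clip sits a little to −x of the card, so I'll compute that.

Run:
```python
from bench import r
from h import *
w=r.grab_frame("wrist");o=r.get_obs();R=o["eef_rot"];p=o["tool_pos"]
f=lambda u,v:(160+(u-400)*180/308,150+v*234/400)
for k,z in(((490.5,104),.008),((611.5,104),.008),((551,6),.012),((530,60),.054),((557.5,50),p[2]-.005),((558,76),p[2]+.0154),((557.5,206),p[2]+.0154)):
    print(k,(R.T@(atz(w,f(*k),z)-p)*1000).round(1))
```

```text
(490.5, 104) [-44.8 142.1 -36.2]
(611.5, 104) [ 37.8 142.2 -36.2]
(551, 6) [ -3.3 138.1  31.3]
(530, 60) [-14.9  96.1   6.3]
(557.5, 50) [ 0.6  5.  33.1]
(558, 76) [  0.8 -15.4  28.5]
(557.5, 206) [  0.6 -15.4 -22.4]
```

```bash
python3 -m creep '[[-4,0,1,0,0,0,0],[-4,5,1,0,0,0,0],[-4,12,1,0,0,0,0],[-4,19,1,0,0,0,0],[-4,26,1,0,0,0,0],[-4,32,1,0,0,0,0],[-4,37,1,0,0,0,0],[-4,42,1,0,0,0,0],[-4,46,1,0,0,0,0],[-4,50,1,0,0,0,0],[-4,50,1,0,0,0,0],[-4,50,1,0,0,0,0]]' 60
```

```text
t: 9.68
tool_pos: [0.5392, -0.1055, 0.0987]
eef_rot: [[0.962, -0.001, -0.274], [0.274, 0.0, 0.962], [-0.0, -1.0, 0.0]]
force: [0.5, -0.5, -1.3]
finger_gap: 0.0102
```

```bash
python3 -m creep '[[0,3,0,0,0,0,0],[0,6,0,0,0,0,0],[0,9,0,0,0,0,0]]';python3 -m creep '[[0,1.5,0,0,0,0,0],[0,3,0,0,0,0,0]]';python3 -m creep '[[0,1,0,0,0,0,0],[0,2,0,0,0,0,0]]'
python3 - <<'E'
from bench import r
from h import *
w=r.grab_frame("wrist");s=r.grab_frame("side");o=r.get_obs();R=o["eef_rot"];p=o["tool_pos"];print(p.round(4),o["force"],o["torque"])
c=p+[0,0,.0014-.074]
print(proj(s,np.array([c+R@[0,-.07,.035],c+R@[0,-.07,-.035],[.5433,-.1055,.012]])).round(1).tolist())
cv2.imwrite("pics/ins.png",np.hstack([cv2.resize(s["pixels"][190:310,260:380],(400,400),interpolation=2),cv2.resize(w["pixels"][150:384,160:340],(308,400))])[...,::-1])
E
```

```text
t: 10.05
tool_pos: [0.5395, -0.1055, 0.09]
eef_rot: [[0.962, 0.0, -0.274], [0.274, -0.0, 0.962], [0.0, -1.0, -0.0]]
force: [0.9, 0.2, 1.5]
finger_gap: 0.0104
t: 10.3
tool_pos: [0.5395, -0.1055, 0.087]
eef_rot: [[0.962, 0.0, -0.274], [0.274, 0.0, 0.962], [0.0, -1.0, 0.0]]
force: [-0.5, 0.4, 1.9]
finger_gap: 0.0106
t: 10.55
tool_pos: [0.5394, -0.1055, 0.0851]
eef_rot: [[0.962, 0.0, -0.274], [0.274, 0.0, 0.962], [0.0, -1.0, 0.0]]
force: [0.8, 0.1, 2.3]
finger_gap: 0.01
[ 0.5394 -0.1055  0.085 ] [ 1.05220631 -0.66819795  1.5336218 ] [-0.03623356 -0.21725868 -0.01823727]
[[304.2, 224.1], [337.0, 241.8], [320.5, 271.3]]
```

View pics/ins.png

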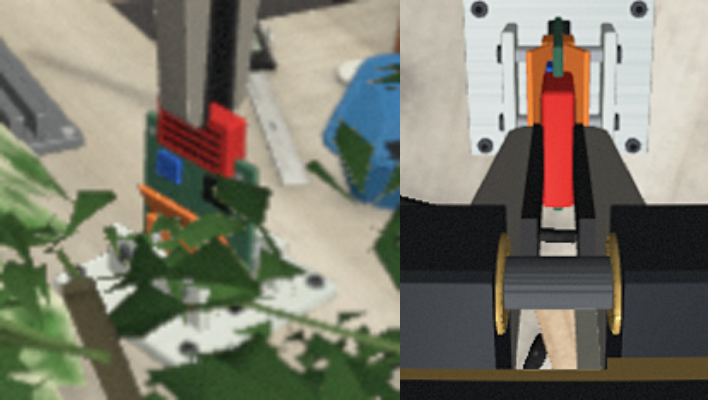

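The side view shows the card standing between the orange jaws, and the wrist view shows it centred between the lips (551–561). I'll keep pressing until it meets the bed.

```bash
for i in 1 2 3; do python3 -m creep '[[0,0.5,0,0,0,0,0],[0,1,0,0,0,0,0]]' | egrep 'pos|force'; done
```

```text
tool_pos: [0.5395, -0.1055, 0.0842]
force: [0.3, -0.4, 2.5]
tool_pos: [0.54, -0.1055, 0.084]
force: [-0.7, 2.3, 9.0]
tool_pos: [0.5405, -0.1055, 0.0839]
force: [-1.4, 2.8, 13.5]
```

```bash
for i in 1 2; do python3 -m creep '[[0,0.5,0,0,0,0,0],[0,1,0,0,0,0,0],[0,1.5,0,0,0,0,0],[0,1.5,0,0,0,0,0]]' | egrep 'pos|force|gap|rot'; done
```

```text
tool_pos: [0.5414, -0.1054, 0.0839]
eef_rot: [[0.962, 0.004, -0.275], [0.275, -0.0, 0.962], [0.004, -1.0, -0.001]]
force: [-2.2, 3.6, 18.1]
finger_gap: 0.0106
tool_pos: [0.5424, -0.1054, 0.0838]
eef_rot: [[0.962, 0.006, -0.275], [0.275, -0.0, 0.962], [0.006, -1.0, -0.002]]
force: [-2.2, 5.0, 24.0]
finger_gap: 0.0103
```

Hard stop at TCP z ≈ 0.084, which is the height predicted for the bed. The push deflects the arm slightly sideways, so I'll unload to the contact pose before releasing.

```bash
python3 -m creep '[[0,-2.5,0,0,0,0,0],[0,-4.5,0,0,0,0,0],[0,-4.5,0,0,0,0,0],[0,-4.5,0,0,0,0,0]]'
python3 - <<'E'
from bench import r
from h import *
w=r.grab_frame("wrist");o=r.get_obs();print(o["tool_pos"].round(4),o["force"].round(1),o["torque"].round(2))
E
```

```text
t: 12.9
tool_pos: [0.5398, -0.1056, 0.084]
eef_rot: [[0.962, 0.001, -0.274], [0.274, -0.0, 0.962], [0.001, -1.0, -0.0]]
force: [0.4, 1.7, 5.2]
finger_gap: 0.01
[ 0.5398 -0.1055  0.084 ] [-0.8  0.5  6.9] [ 0.17 -0.03  0.04]
```

```bash
python3 -m creep '[[0,0,0,0,0,0,0.5],[0,0,0,0,0,0,0.5],[0,0,0,0,0,0,0.5],[0,0,0,0,0,0,0.5],[0,0,0,0,0,0,0.5],[0,-20,0,0,0,0,0.5],[0,-50,0,0,0,0,0.5],[0,-100,0,0,0,0,0.5],[0,-150,0,0,0,0,0.5],[0,-190,0,0,0,0,0.5],[0,-190,0,0,0,0,0.5],[0,-190,0,0,0,0,0.5]]'
python3 - <<'E'
from bench import r
from h import *
w=r.grab_frame("wrist");s=r.grab_frame("side");t=r.grab_frame("top");o=r.get_obs();print(o["tool_pos"].round(4),o["force"].round(1),o["finger_gap"])
a=np.array([np.cos(np.radians(15.9)),np.sin(np.radians(15.9)),0]);b=np.array([a[1],-a[0],0]);C=np.array([.541,-.105,.012])
print("side bar front-face corners, seated upright", proj(s,np.array([C-.006*a+sg*.023*b+[0,0,z] for z in(.088,.06) for sg in(-1,1)])).round(1).tolist())
print("wrist bar top corners",proj(w,np.array([C+q*.006*a+sg*.023*b+[0,0,.088] for sg in(-1,1) for q in(-1,1)])).round(1).tolist())
cv2.imwrite("pics/fin.png",np.hstack([cv2.resize(s["pixels"][180:300,260:380],(400,400),interpolation=2),cv2.resize(w["pixels"][100:300,160:360],(400,400),interpolation=2)])[...,::-1])
E
```

```text
t: 14.45
tool_pos: [0.539, -0.1053, 0.2726]
eef_rot: [[0.962, -0.001, -0.274], [0.274, 0.001, 0.962], [-0.001, -1.0, 0.001]]
force: [0.7, -0.9, -0.4]
finger_gap: 0.0458
[ 0.5386 -0.1051  0.2716] [-0.6 -0.5  0. ] 0.04591062662399509
side bar front-face corners, seated upright [[307.7, 217.6], [329.5, 228.9], [307.2, 233.7], [328.6, 245.6]]
wrist bar top corners [[248.3, 156.8], [258.2, 156.8], [248.4, 193.3], [257.9, 193.3]]
```

View pics/fin.png

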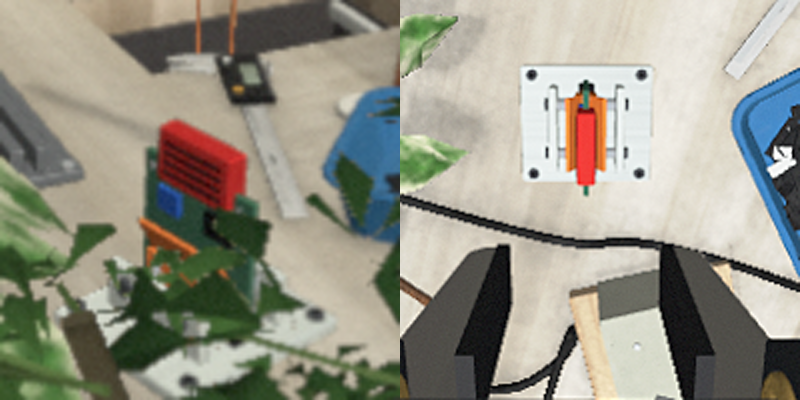

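The final view shows the card upright and home. The bar's front corners, at about (308,218) and (331,229.5) in the side image, match the seated prediction within about 2 px. In the wrist view the bar is midway between the screws (586.5 against 587) and the jaws are spread evenly.

```bash
python3 -c "
from bench import r
print(r.get_obs()['t']);print(r.sign_off())"
```

```text
14.6
the job is handed in; nothing more can be done
None
```

The green card is out of the rack and pressed down between the clip's orange jaws. I released it, backed the gripper about 19 cm clear and handed the job in at 14.6 s. I left the blue card alone in the rack; I last saw it there after lifting the green one.

**Fully home:** the card came to a hard stop at about the height expected for the bed. It moved less than 1 mm more as the push rose to 24 N.

**Upright and centred:** in the last pictures the grip bar was within about 2 px of where a seated, upright card should show. It was midway between the clip's screws, with the jaws spread evenly.

**What disagreed or stayed uncertain:**
- Sliding between the jaws took only about 2 N, not the 10 N stated.
- The first position I worked out for the clip was about 3 mm off across the jaws, so I corrected it before pushing in.
- The pictures fix the seated height only to about 1.5 mm, so "fully home" rests mainly on the hard stop.
- Under full push the arm drifted about 3 mm sideways. I eased the load off before letting go, and it came back.

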